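Lay out the pigment pots in reverse order

ROBOT

A 6-joint arm with a two-finger parallel gripper is mounted at the origin on the work surface. World frame = base frame: x ahead of the robot, y to its left, z up, the work surface at z = 0. Lengths are in m, angles in rad, forces in N, time in s.
With the tool pointing down it reaches from about 0.375 to 0.975 m from the base axis. Payload 3.8 kg.
Tool frame: the origin (TCP) lies where the fingers leave the gripper's body, on its centre line; the fingertips stand 73 mm ahead of it and the grasp point (between the pads) lies 54 mm ahead of it; z points along the fingers, y is the line along which they close (so a half turn about z gives the same grasp; the last joint's range is limited). The gripper opens to 85 mm and grips with 20 to 120 N. Pads are 22 mm wide; open, the fingers measure 114 mm over their backs; the gripper's body (76 mm by 85 mm) begins 54 mm behind the grasp point. The pads swing forward as they close: fully open they stand 13 mm farther back than shut.
Start: joints at [-1.266, 0.264, 1.604, -0, 1.274, -0.037], TCP at [0.226, -0.636, 0.304] pointing down, gripper open.
Joint ranges: [-2.63, 2.63], [-0.94, 2.18], [0.31, 2.57], [-1.31, 4.45], [0, 2.66], [-2.55, 2.55]. Speed limits (rad/s): [2.57, 2.57, 3.14, 3.14, 3.14, 3.14].

INTERFACE

Orientations are given as a rotation vector (axis times angle).
In Python, from workcell import read_state, viewer, bot gives the robot as it stands.
- The arm moves only by the tool jog_arm, never from a script. Its argument "increments" is a list that holds one entry, the list of rows, each a list of 7 numbers: the shift along the tool's x, y, z in units of 30 mm (1.0 is 30 mm), then the turn, a rotation vector about the tool's x, y, z in units of 6 degrees (1.0 is 6 degrees), then the opening, from -1 (shut) to 1 (fully open). A call has exactly 5 rows; each row shifts and turns the commanded pose from where the row before left it, along the tool's axes as they then stand; what a row does not reach is not made up. A row lasts 1/12 s, in which the tool goes at most 41.7 mm and 7.16 degrees, less where a joint would pass 70% of its speed; a pose out of reach is approached as far as the arm can. A call is refused whole if a number of a shift passes 1 or a number of a turn 1, either way. A call with a gripper value outside its range is refused whole. The fingers move at their own pace and stop on an object; "force" is the grip in N (left out, the last holds). Time passes only in rows, so rows that do not move let the fingers close, or fill a call up. It gives the time, the measured TCP pose, the force, the opening and the grip force at its end, in the units of the state.
- read_state(): the state, without advancing time (a new reading comes with each control period).
- viewer.read_camera(name): name is "scene" or "top" or "wrist"; returns (picture, depth): 400x640x3 uint8, blue, green, red; 400x640 float32, m along the optical axis (not along the pixel's ray), 0 where there is no reading.
- viewer.camera_params(name): a dict with "fx", "fy", "cx", "cy" (pixels), "k1" (the pictures are not rectified: a ray, as slopes to the right and down, at radius r is drawn at 1 + k1 r^2 times it, then the intrinsics apply), "R" (3x3) and "t" (3): a world point X has camera coordinates R X + t; the wrist camera has in their place "hand_eye" (4x4, takes a point from camera to tool coordinates, whose origin is the TCP and whose axes are the flange's). Camera axes: x right, y down, z forward; pixel columns grow to the right and rows downward; lengths in m; the calibration is good to about 2 mm. A picture is of the moment at which its call begins: read the wrist's pose just before it. camera_params takes no time and is no camera call.
- bot.finish_job(): hands the job in; it is judged then, once.
The state is a dict: "time": time; "q": joint angles; "joint_vel": joint speeds; "joint_torque": joint torques, N m; "tool_pos": TCP position; "tcp_rot": TCP orientation; "wrist_force": force on the tool from outside, world axes, zero at the start; "torque": the same for the moment, N m; "width": opening from 0.0 (shut) to 1.0 (fully open); "grip_force": force on a finger pad.
Only numpy, scipy, OpenCV 4.12 (cv2) and the standard library are available. Lean on these libraries where they do the work, as an engineer would, in place of code of your own. Each camera call takes 0.05 s, during which the arm holds its last target. There are 200 camera calls.

TASK

Move the four pigment pots from the white storage rack to the empty black caddy and put them there in reverse order, for an artist who works from the other end: as seen from the robot, the pot now at the left end of the rack goes into the compartment at the right end of the caddy, the second from the left into the second from the right, and so on. Each pot must end standing upright, flat on the floor of its own compartment, and none may be knocked over on the way.

Things in the scene. Friction and masses are not known exactly. Their poses are not given: they have to be found in the camera images.
- pot_red_center (a point): centre (half-way up) of the pigment pot with the red lid: an upright loose round pot, 42 mm across (lid 44 mm), 56 mm tall, about 70 g, red pigment inside; z axis along the pot, up. It starts on the red pad, within about 5 mm of the pad's centre
- pot_yellow_center (a point): centre (half-way up) of the pigment pot with the yellow lid: an upright loose round pot, 42 mm across (lid 44 mm), 56 mm tall, about 70 g, yellow pigment inside; z axis along the pot, up. It starts on the yellow pad, within about 5 mm of the pad's centre
- pot_blue_center (a point): centre (half-way up) of the pigment pot with the blue lid: an upright loose round pot, 42 mm across (lid 44 mm), 56 mm tall, about 70 g, blue pigment inside; z axis along the pot, up. It starts on the blue pad, within about 5 mm of the pad's centre
- pot_green_center (a point): centre (half-way up) of the pigment pot with the green lid: an upright loose round pot, 42 mm across (lid 44 mm), 56 mm tall, about 70 g, green pigment inside; z axis along the pot, up. It starts on the green pad, within about 5 mm of the pad's centre
- pad_red: fixed red square pad, 58 x 58 x 2 mm, covering the floor of one compartment of the white storage rack; it stays there and shows where the red pot stood at the start. Origin: centre of its underside (8 mm above the table)
- pad_yellow: fixed yellow square pad, 58 x 58 x 2 mm, covering the floor of one compartment of the white storage rack; it stays there and shows where the yellow pot stood at the start. Origin: centre of its underside (8 mm above the table)
- pad_blue: fixed blue square pad, 58 x 58 x 2 mm, covering the floor of one compartment of the white storage rack; it stays there and shows where the blue pot stood at the start. Origin: centre of its underside (8 mm above the table)
- pad_green: fixed green square pad, 58 x 58 x 2 mm, covering the floor of one compartment of the white storage rack; it stays there and shows where the green pot stood at the start. Origin: centre of its underside (8 mm above the table)
- store_rack: white storage rack with the coloured pads and, at the start, the pots; left or right of the caddy. 72 (x) by 270 mm (y), fixed. Origin: centre of its underside, on the table; y runs along the row to the left end seen from the robot (turned at most 0.35 rad). Four compartments, centres at x = 0, y = -99, -33, 33, 99 mm, 60 x 60 mm inside, floor 8 mm above the table, walls 6 mm thick, tops 14 mm above the table
- caddy: black caddy with brass-coloured walls, empty at the start. 72 (x) by 270 mm (y), fixed. Origin: centre of its underside, on the table; y runs along the row to the left end seen from the robot (turned at most 0.35 rad). Four compartments, centres at x = 0, y = -99, -33, 33, 99 mm, 60 x 60 mm inside, floor 8 mm above the table, walls 6 mm thick, tops 14 mm above the table
Things that resemble listed ones, but are neither listed nor needed, are in the scene too. What is shaped like the part that bears pot_blue_center but orange or pink is not meant. Of the things that look like the part that bears pot_yellow_center, the larger one is meant.

How it is judged:
By the outcome, as a careful person would: the job done as asked, in the order asked, and still so for the second after the job is handed in, with the robot touching nothing.
It also fails if it takes over 99 s, if anything falls off the work surface, if the arm or the gripper's body presses on something with over 40 N, if the wrist force passes 120 N, or if a joint passes its speed limit or range.

## Working session

There is one attempt and no reset: what is moved stays moved. The work goes in short steps, Python scripts to look and compute and a tool call to move; the robot and the scene stay as the last step left them, time stands still between calls to the robot, and variables do not carry over. Pictures are saved under pics/ and viewed, at most 14 in all, crops included, and the job is handed in when it is done.

Besides the shell and the picture viewer there is one more tool, called after "Emit:" as name(argument=value, ...), one argument or row to a line, values as JSON. jog_arm: Moves the arm, as the interface text tells. Its arguments: {"type":"object","properties":{"increments":{"type":"array","items":{"type":"array","items":{"type":"array","items":{"type":"number"}}}},"force":{"type":"number"}},"required":["increments"]}

```bash
ls; mkdir -p pics
python3 - <<'E'
from workcell import read_state, viewer, bot
import cv2,numpy as np
print(read_state())
for n in("scene","top"):
    p,d=viewer.read_camera(n); cv2.imwrite(f"pics/{n}0.png",p); np.save(f"{n}0.npy",d); print(n,viewer.camera_params(n))
print(viewer.camera_params("wrist"))
E
```

```text
pics
{'time': 0.0, 'q': array([-1.26589400e+00,  2.64756484e-01,  1.60539686e+00,  2.32507101e-06,
        1.27372358e+00, -3.69026501e-02]), 'joint_vel': array([-4.26206021e-04, -3.53898314e-04, -1.29662386e-03, -5.18333753e-04,
        4.24597694e-05,  1.24348069e-03]), 'joint_torque': array([ 1.61177035e-03, -5.15105081e+01, -3.67315793e+01,  2.66331808e-04,
        1.26299678e-02,  1.68895202e-06]), 'tool_pos': array([ 0.22607338, -0.63539447,  0.30254727]), 'tcp_rot': array([-3.09359397e+00, -5.33910071e-01,  4.75566615e-04]), 'wrist_force': array([-0.27795156, -0.42538276, -0.14571125]), 'torque': array([ 0.02709174, -0.05561399,  0.01257026]), 'grip_force': 0.0, 'width': 0.997087664200298}
scene {'fx': 413.03939013609397, 'fy': 413.03939013609397, 'cx': 313.8302736318533, 'cy': 200.08219629157256, 'k1': -0.08437613705792635, 'R': array([[-0.46655164,  0.88438067,  0.01415642],
       [ 0.66266299,  0.36009666, -0.65666441],
       [-0.58583899, -0.29698692, -0.75405003]]), 't': array([ 0.26036073, -0.3510579 ,  1.20715341])}
top {'fx': 471.09803532221525, 'fy': 471.09803532221525, 'cx': 320.72743223954967, 'cy': 202.6636774728339, 'k1': 0.04138337517876486, 'R': array([[ 0.02373925, -0.99955797, -0.01789706],
       [-0.99463845, -0.02181245, -0.10108699],
       [ 0.10065192,  0.02020084, -0.9947166 ]]), 't': array([-0.00412169,  0.58619659,  0.96278719])}
{'fx': 343.4020423064108, 'fy': 343.4020423064108, 'cx': 316.02061245315673, 'cy': 203.59563999366193, 'k1': -0.07230742019163913, 'hand_eye': array([[ 4.39464658e-04, -9.46261369e-01, -3.23402580e-01,
         8.37754657e-02],
       [ 9.99999043e-01, -8.48976882e-06,  1.38371740e-03,
        -4.93221516e-05],
       [-1.31210393e-03, -3.23402879e-01,  9.46260459e-01,
        -6.91555549e-02],
       [ 0.00000000e+00,  0.00000000e+00,  0.00000000e+00,
         1.00000000e+00]])}
```

View pics/top0.png

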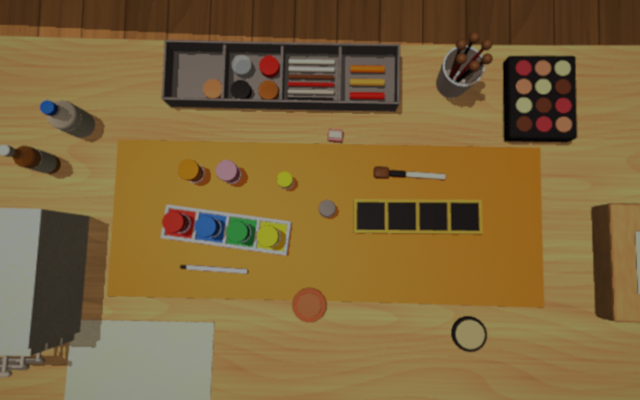

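View pics/scene0.png

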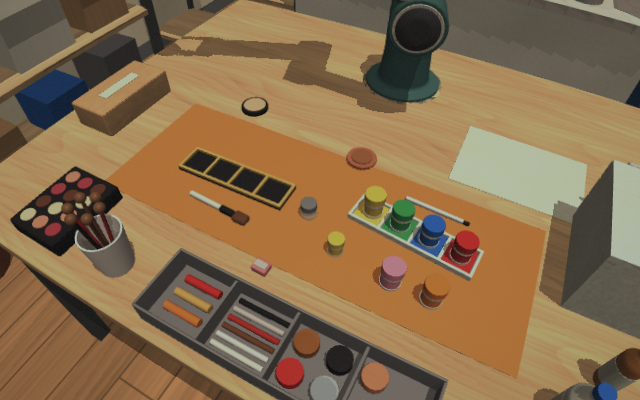

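The top view shows the rack at about (160–290, 205–255), with pots red, blue, green, yellow from left to right. The caddy is at (354–482, 199–234) and is empty. Decoys are the orange, pink and small yellow items above the rack. I'll enlarge both.

Run:
```python
import cv2,numpy as np
p=cv2.imread("pics/top0.png")
a=cv2.resize(p[200:260,150:300],None,fx=5,fy=5,interpolation=cv2.INTER_CUBIC)
b=cv2.resize(p[190:250,345:495],None,fx=5,fy=5,interpolation=cv2.INTER_CUBIC)
im=cv2.convertScaleAbs(np.vstack([a,b]),alpha=1.4)
cv2.imwrite("pics/crop.png",im)
```

```text
(no output)
```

View pics/crop.png

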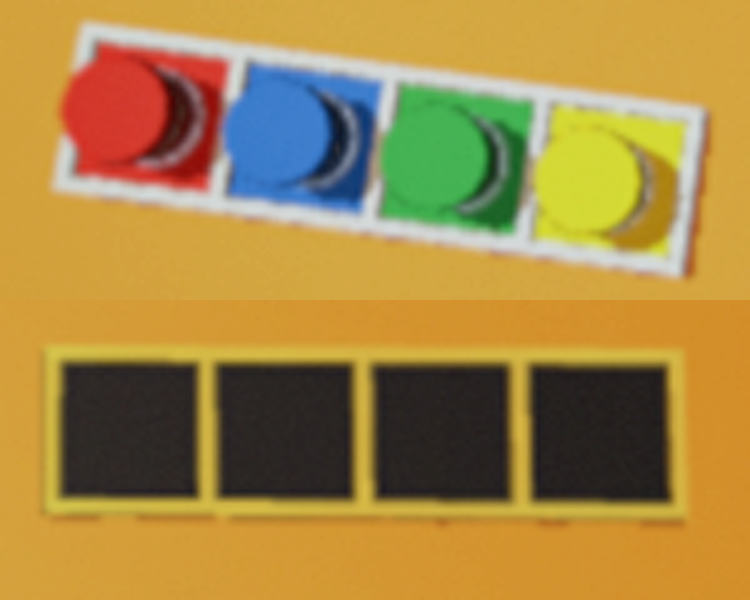

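The enlarged crop shows the rack corners at (82,23), (707,107), (687,277) and (53,190). The lids are near (117,111), (278,133), (436,158) and (588,180). The caddy corners are (43,347), (685,350), (687,520) and (45,515).

```bash
cat > h.py <<'E'
import numpy as np,cv2
from scipy.spatial.transform import Rotation as Ro
from workcell import read_state, viewer, bot
def rays(uv,c):
    K=np.array([[c['fx'],0,c['cx']],[0,c['fy'],c['cy']],[0,0,1]])
    p=cv2.undistortPoints(np.array(uv,float).reshape(-1,1,2),K,np.array([c['k1'],0,0,0,0.])).reshape(-1,2)
    return np.c_[p,np.ones(len(p))]
def onplane(uv,c,z,pose=None):
    r=rays(uv,c)
    if 'R' in c: R=c['R'].T; o=-R@c['t']
    else:
        H=c['hand_eye'];T=Ro.from_rotvec(pose['tcp_rot']).as_matrix()
        R=T@H[:3,:3]; o=T@H[:3,3]+pose['tool_pos']
    d=r@R.T
    return o+d*((z-o[2])/d[:,2])[:,None]
E
python3 - <<'E'
from h import *
np.set_printoptions(precision=4,suppress=True)
c=viewer.camera_params("top")
f=lambda l,x0,y0:[(150*0+x/5+x0,y/5+y0) for x,y in l]
for n,l,x0,y0 in(("rack",[(82,23),(707,107),(687,277),(53,190)],150,200),("caddy",[(43,347),(685,350),(687,520),(45,515)],345,130)):
    P=onplane(f(l,x0,y0),c,.014)[:,:2]
    M=np.array([[36,135],[36,-135],[-36,-135],[-36,135]])/1e3
    A=M-M.mean(0);B=P-P.mean(0)
    th=np.arctan2((A[:,0]*B[:,1]-A[:,1]*B[:,0]).sum(),(A*B).sum())
    R=np.array([[np.cos(th),-np.sin(th)],[np.sin(th),np.cos(th)]])
    print(n,P.mean(0),th); print(P-P.mean(0)-A@R.T)
    print([P.mean(0)+R@[0,y] for y in(.099,.033,-.033,-.099)])
print(onplane(f([(117,111),(278,133),(436,158),(588,180)],150,200),c,.066))
E
```

```text
rack [0.5253 0.2093] -0.11154785095154628
[[ 0.0002  0.0007]
 [ 0.0001  0.0001]
 [-0.0005 -0.0016]
 [ 0.0002  0.0008]]
[array([0.5363, 0.3076]), array([0.529, 0.242]), array([0.5216, 0.1765]), array([0.5143, 0.1109])]
caddy [ 0.5627 -0.1967] 0.016517880396428878
[[-0.0002  0.0006]
 [-0.     -0.0008]
 [ 0.0001  0.0004]
 [ 0.0001 -0.0003]]
[array([ 0.561 , -0.0977]), array([ 0.5621, -0.1637]), array([ 0.5632, -0.2297]), array([ 0.5643, -0.2957])]
[[0.5362 0.3057 0.066 ]
 [0.5287 0.2402 0.066 ]
 [0.52   0.1759 0.066 ]
 [0.5125 0.1141 0.066 ]]
```

Emit:
jog_arm(
  increments=[
    [[0,0,0,0,0,-1,1],[0,0,0,0,0,-1,1],[0,0,0,0,0,-1,1],[0,0,0,0,0,-1,1],[0,0,0,0,0,-1,1]],
  ],
  force=35,
)

```text
time: 0.52
tool_pos: [0.2261, -0.6356, 0.3031]
tcp_rot: [-2.847, -1.324, -0.0]
wrist_force: [0.6, 1.0, -0.0]
width: 1.0
grip_force: 0.0
```

Emit:
jog_arm(
  increments=[
    [[0,0,0,0,0,-1,1],[0,0,0,0,0,-1,1],[0,0,0,0,0,-1,1],[0,0,0,0,0,-1,1],[0,0,0,0,0,-1,1]],
  ],
)

```text
time: 0.93
tool_pos: [0.2262, -0.6356, 0.3031]
tcp_rot: [-2.408, -2.016, -0.001]
wrist_force: [0.1, 0.4, 0.6]
width: 1.003
grip_force: 0.0
```

```bash
cat >> h.py <<'E'
def go(x,y,z,phi,q=None):
    s=read_state(); R=Ro.from_rotvec(s['tcp_rot']).as_matrix()
    T=np.array([[np.cos(phi),np.sin(phi),0],[np.sin(phi),-np.cos(phi),0],[0,0,-1]])
    d=R.T@(np.array([x,y,z])-s['tool_pos'])/.03
    r=np.degrees(Ro.from_matrix(R.T@T).as_rotvec())/6
    np.set_printoptions(precision=3,suppress=True)
    print('t',round(s['time'],2),'pos',s['tool_pos'],'w',round(s['width'],3),'units',d,'turn',r,'F',s['wrist_force'],'grip',s['grip_force'])
E
python3 -c "
from h import *
go(.512,.1135,.2,1.459)"
```

```text
t 0.93 pos [ 0.226 -0.636  0.303] w 1.003 units [26.252  4.995  3.465] turn [-0.005 -0.012 -0.619] F [0.079 0.357 0.583] grip 0.0
```

Emit:
jog_arm(
  increments=[
    [[0,0,0,0,0,-0.62,1],[1,0.25,0,0,0,0,1],[1,0.25,0,0,0,0,1],[1,0.25,0,0,0,0,1],[1,0.25,0,0,0,0,1]],
  ],
)

```text
time: 1.35
tool_pos: [0.27, -0.5188, 0.303]
tcp_rot: [-2.347, -2.086, -0.001]
wrist_force: [1.0, -0.2, 1.0]
width: 1.0
grip_force: 0.0
```

Emit:
jog_arm(
  increments=[
    [[1,0.25,0,0,0,0,1],[1,0.25,0,0,0,0,1],[1,0.25,0,0,0,0,1],[1,0.25,0,0,0,0,1],[1,0.25,0,0,0,0,1]],
  ],
)

```text
time: 1.77
tool_pos: [0.3248, -0.374, 0.3034]
tcp_rot: [-2.347, -2.087, -0.0]
wrist_force: [0.3, -0.1, -0.3]
width: 1.003
grip_force: 0.0
```

Emit:
jog_arm(
  increments=[
    [[1,0.25,0,0,0,0,1],[1,0.25,0,0,0,0,1],[1,0.25,0,0,0,0,1],[1,0.25,0,0,0,0,1],[1,0.25,0,0,0,0,1]],
  ],
)

```text
time: 2.18
tool_pos: [0.3794, -0.2295, 0.3035]
tcp_rot: [-2.347, -2.087, 0.0]
wrist_force: [0.5, -0.0, 0.1]
width: 0.997
grip_force: 0.0
```

Emit:
jog_arm(
  increments=[
    [[1,0.25,0,0,0,0,1],[1,0.25,0,0,0,0,1],[1,0.25,0,0,0,0,1],[1,0.25,0,0,0,0,1],[1,0.25,0,0,0,0,1]],
  ],
)

```text
time: 2.6
tool_pos: [0.4342, -0.0848, 0.3036]
tcp_rot: [-2.347, -2.088, 0.0]
wrist_force: [0.3, -0.8, 0.9]
width: 0.998
grip_force: 0.0
```

Emit:
jog_arm(
  increments=[
    [[0.6,0.25,0.6,0,0,0,1],[0.5,0.25,0.6,0,0,0,1],[0,0,0.6,0,0,0,1],[0,0,0,0,0,0,1],[0,0,0,0,0,0,1]],
  ],
)

```text
time: 3.02
tool_pos: [0.4519, -0.0551, 0.2486]
tcp_rot: [-2.344, -2.087, 0.004]
wrist_force: [0.2, -0.7, 0.5]
width: 1.002
grip_force: 0.0
```

```bash
python3 -c "
from h import *
go(.512,.1135,.2,1.459)
p,d=viewer.read_camera('wrist');cv2.imwrite('pics/w1.png',p)"
```

```text
t 3.02 pos [ 0.452 -0.055  0.249] w 1.002 units [5.813 1.346 1.615] turn [-0.036 -0.    -0.041] F [ 0.154 -0.687  0.509] grip 0.0
```

View pics/w1.png

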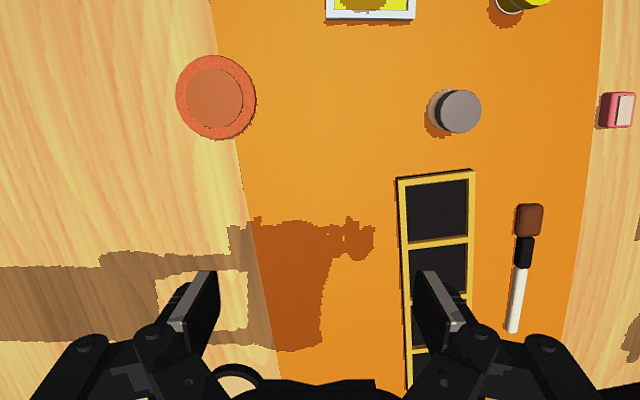

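The wrist view shows the yellow pad at the top, around (370,5), so the tool is still 170 mm short along its x. I'll carry on.

Emit:
jog_arm(
  increments=[
    [[1,0.25,0,0,0,0,1],[1,0.25,0,0,0,0,1],[1,0.25,0,0,0,0,1],[1,0.25,0,0,0,0,1],[0.8,0.2,0,0,0,0,1]],
  ],
)

```text
time: 3.48
tool_pos: [0.5071, 0.0845, 0.252]
tcp_rot: [2.347, 2.085, 0.005]
wrist_force: [-0.2, -0.1, 0.8]
width: 1.002
grip_force: 0.0
```

Emit:
jog_arm(
  increments=[
    [[0.6,0.1,0.6,0,0,0,1],[0.4,0,0.6,0,0,0,1],[0,0,0.4,0,0,0,1],[0,0,0,0,0,0,1],[0,0,0,0,0,0,1]],
  ],
)

```text
time: 3.9
tool_pos: [0.5117, 0.1119, 0.2019]
tcp_rot: [-2.348, -2.087, 0.002]
wrist_force: [0.8, -0.3, 0.6]
width: 1.0
grip_force: 0.0
```

```bash
python3 -c "
from h import *
go(.5125,.114,.095,1.459)
p,d=viewer.read_camera('wrist');cv2.imwrite('pics/w2.png',p)"
```

```text
t 3.9 pos [0.512 0.112 0.202] w 1.0 units [0.076 0.02  3.564] turn [-0.01   0.007 -0.055] F [ 0.784 -0.338  0.641] grip 0.0
```

View pics/w2.png

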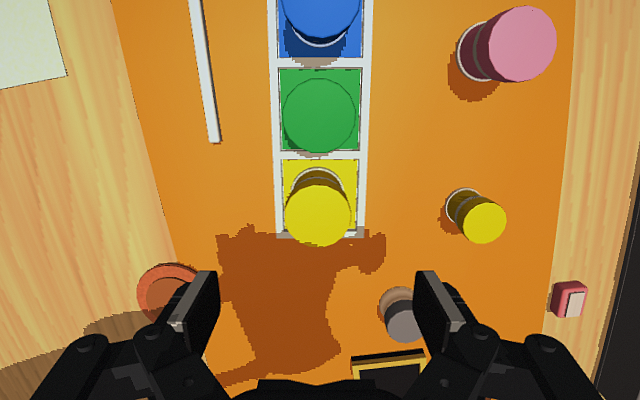

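The wrist view shows the yellow lid centred near (318,216) and the green lid near (319,115). I'll cross-check these positions.

```bash
python3 -c "
from h import *
print(onplane([(318,216),(319,115)],viewer.camera_params('wrist'),.066,read_state()))"
```

```text
[[0.51471191 0.11613042 0.066     ]
 [0.52259512 0.17884646 0.066     ]]
```

Emit:
jog_arm(
  increments=[
    [[0.1,0.04,0.9,0,0,0,1],[0,0,0.9,0,0,0,1],[0,0,0.8,0,0,0,1],[0,0,0.6,0,0,0,1],[0,0,0.35,0,0,0,1]],
  ],
)

```text
time: 4.37
tool_pos: [0.5132, 0.1145, 0.0946]
tcp_rot: [-2.349, -2.086, 0.001]
wrist_force: [-0.1, -0.7, 0.2]
width: 1.003
grip_force: 0.0
```

Emit:
jog_arm(
  increments=[
    [[0,0,0,0,0,0,1],[0,0,0,0,0,0,-1],[0,0,0,0,0,0,-1],[0,0,0,0,0,0,-1],[0,0,0,0,0,0,-1]],
  ],
  force=35,
)

```text
time: 4.78
tool_pos: [0.5149, 0.1158, 0.0973]
tcp_rot: [2.346, 2.087, 0.004]
wrist_force: [-0.9, -0.4, 3.8]
width: 0.501
grip_force: 34.8
```

Emit:
jog_arm(
  increments=[
    [[0,0,0,0,0,0,-1],[0,0,0,0,0,0,-1],[0,0,0,0,0,0,-1],[0,0,0,0,0,0,-1],[0,0,0,0,0,0,-1]],
  ],
)

```text
time: 5.2
tool_pos: [0.5149, 0.1158, 0.0973]
tcp_rot: [2.346, 2.087, 0.004]
wrist_force: [-0.4, -1.2, 6.8]
width: 0.508
grip_force: 35.0
```

```bash
python3 -c "
from h import *
go(.561,-.0977,.2,1.587)
p,d=viewer.read_camera('wrist');cv2.imwrite('pics/w3.png',p)"
```

```text
t 5.2 pos [0.515 0.116 0.097] w 0.508 units [-6.888  2.366 -3.422] turn [ 0.029 -0.004 -1.269] F [-0.433 -1.168  6.815] grip 35.00982105731964
```

View pics/w3.png

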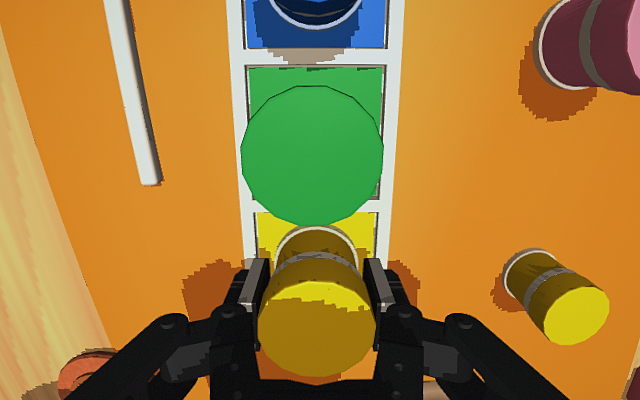

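The yellow pot is held between the pads at about (317,330) with 43 mm opening. I'll lift it, turn, and carry it to the left caddy compartment.

Emit:
jog_arm(
  increments=[
    [[0,0,-0.3,0,0,0,-1],[0,0,-0.7,0,0,0,-1],[0,0,-0.9,0,0,0,-1],[0,0,-0.9,0,0,0,-1],[0,0,-0.7,0,0,0,-1]],
  ],
)

```text
time: 5.67
tool_pos: [0.5139, 0.1159, 0.203]
tcp_rot: [2.346, 2.087, 0.003]
wrist_force: [-0.1, 0.2, -1.2]
width: 0.505
grip_force: 35.7
```

Emit:
jog_arm(
  increments=[
    [[0,0,0,0,0,-0.6,-1],[0,0,0,0,0,-0.67,-1],[-0.5,0.1,0,0,0,0,-1],[-0.8,0.2,0,0,0,0,-1],[-1,0.2,0,0,0,0,-1]],
  ],
)

```text
time: 6.08
tool_pos: [0.5296, 0.0475, 0.2012]
tcp_rot: [2.2, 2.242, 0.002]
wrist_force: [0.9, -0.2, -1.0]
width: 0.504
grip_force: 35.7
```

Emit:
jog_arm(
  increments=[
    [[-1,0.2,0,0,0,0,-1],[-1,0.2,0,0,0,0,-1],[-1,0.2,0,0,0,0,-1],[-0.8,0.2,0,0,0,0,-1],[-0.5,0.1,0,0,0,0,-1]],
  ],
)

```text
time: 6.5
tool_pos: [0.5592, -0.084, 0.2012]
tcp_rot: [2.204, 2.237, 0.0]
wrist_force: [0.5, 0.6, 0.2]
width: 0.506
grip_force: 35.7
```

```bash
python3 -c "
from h import *
go(.561,-.0977,.096,1.587)
p,d=viewer.read_camera('wrist');cv2.imwrite('pics/w4.png',p)"
```

```text
t 6.5 pos [ 0.559 -0.084  0.201] w 0.506 units [-0.453  0.048  3.507] turn [ 0.011  0.008 -0.014] F [0.536 0.627 0.231] grip 35.66812455654144
```

View pics/w4.png

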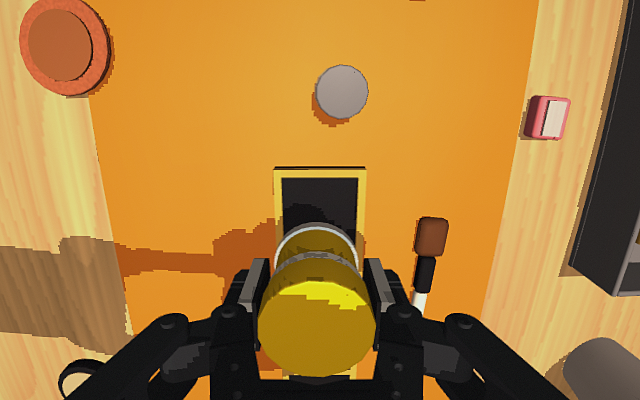

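The caddy's far corners are at (274,168) and (366,168), and the held pot is centred over it. I'll check the caddy pose from here.

```bash
python3 -c "
from h import *
print(onplane([(274,168),(366,168)],viewer.camera_params('wrist'),.014,read_state()))"
```

```text
[[ 0.5282011  -0.06227535  0.014     ]
 [ 0.59847682 -0.061282    0.014     ]]
```

Emit:
jog_arm(
  increments=[
    [[-0.45,0.1,0.5,0,0,0,-1],[0,0,0.9,0,0,0,-1],[0,0,0.9,0,0,0,-1],[0,0,0.7,0,0,0,-1],[0,0,0.4,0,0,0,-1]],
  ],
)

```text
time: 6.97
tool_pos: [0.5601, -0.0944, 0.096]
tcp_rot: [-2.201, -2.237, 0.003]
wrist_force: [-1.1, 0.4, -0.8]
width: 0.503
grip_force: 35.7
```

Emit:
jog_arm(
  increments=[
    [[0,0,0.12,0,0,0,-1],[0,0,0,0,0,0,-1],[0,0,0,0,0,0,-1],[0,0,0,0,0,0,-1],[0,0,0,0,0,0,-1]],
  ],
)

```text
time: 7.38
tool_pos: [0.5624, -0.0949, 0.0954]
tcp_rot: [2.202, 2.239, 0.001]
wrist_force: [0.1, 1.1, -1.4]
width: 0.503
grip_force: 35.6
```

```bash
python3 -c "
from h import *
go(.562,-.0977,.096,1.587)"
```

```text
t 7.38 pos [ 0.562 -0.095  0.095] w 0.503 units [-0.093 -0.016 -0.019] turn [0.011 0.002 0.002] F [ 0.136  1.091 -1.42 ] grip 35.55663585662842
```

Emit:
jog_arm(
  increments=[
    [[-0.09,0,0,0,0,0,-1],[0,0,0,0,0,0,0.2],[0,0,0,0,0,0,0.4],[0,0,0,0,0,0,1],[0,0,0,0,0,0,1]],
  ],
)

```text
time: 7.8
tool_pos: [0.5621, -0.0978, 0.0948]
tcp_rot: [2.203, 2.239, 0.0]
wrist_force: [-0.6, -0.6, 0.0]
width: 0.955
grip_force: 0.0
```

Emit:
jog_arm(
  increments=[
    [[0,0,0,0,0,0,1],[0,0,0,0,0,0,1],[0,0,0,0,0,0,1],[0,0,0,0,0,0,1],[0,0,-0.3,0,0,0,1]],
  ],
)

```text
time: 8.22
tool_pos: [0.5605, -0.0974, 0.1022]
tcp_rot: [-2.201, -2.237, 0.003]
wrist_force: [-0.5, 0.4, -0.9]
width: 0.999
grip_force: 0.0
```

Emit:
jog_arm(
  increments=[
    [[0,0,-0.6,0,0,0,1],[0,0,-0.8,0,0,0,1],[0,0,-0.9,0,0,0,1],[0,0,-0.9,0,0,0,1],[0,0,0,0,0,0,1]],
  ],
)

```text
time: 8.63
tool_pos: [0.5657, -0.0985, 0.2071]
tcp_rot: [2.197, 2.232, 0.01]
wrist_force: [2.1, -0.8, 1.3]
width: 1.0
grip_force: 0.0
```

```bash
python3 -c "
from h import *
go(.5213,.177,.2,1.459)
p,d=viewer.read_camera('scene');cv2.imwrite('pics/s5.png',cv2.resize(p[130:280,160:500],None,fx=2.3,fy=2.3))"
```

```text
t 8.63 pos [ 0.566 -0.099  0.207] w 1.0 units [ 9.207 -1.333  0.197] turn [0.107 0.018 1.222] F [ 2.15  -0.815  1.293] grip 0.0
```

View pics/s5.png

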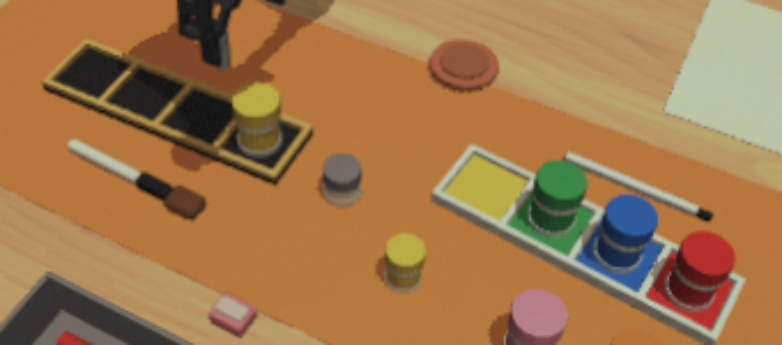

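The scene view shows the yellow pot upright in the caddy's left end compartment, at about (257,120) in the crop. Green is next.

Emit:
jog_arm(
  increments=[
    [[0,0,0,0,0,0.6,1],[0,0,0,0,0,0.62,1],[1,-0.28,0,0,0,0,1],[1,-0.28,0,0,0,0,1],[1,-0.28,0,0,0,0,1]],
  ],
)

```text
time: 9.1
tool_pos: [0.546, -0.005, 0.1987]
tcp_rot: [-2.343, -2.091, 0.002]
wrist_force: [0.4, 1.3, -0.0]
width: 1.002
grip_force: 0.0
```

Emit:
jog_arm(
  increments=[
    [[1,-0.28,0,0,0,0,1],[1,-0.28,0,0,0,0,1],[1,-0.28,0,0,0,0,1],[1,-0.28,0,0,0,0,1],[1,-0.28,0,0,0,0,1]],
  ],
)

```text
time: 9.52
tool_pos: [0.5207, 0.1495, 0.1988]
tcp_rot: [-2.341, -2.093, 0.003]
wrist_force: [0.8, 0.2, 0.6]
width: 0.995
grip_force: 0.0
```

Emit:
jog_arm(
  increments=[
    [[0.6,-0.15,0.2,0,0,0,1],[0.36,-0.1,0,0,0,0,1],[0,0,0,0,0,0,1],[0,0,0,0,0,0,1],[0,0,0,0,0,0,1]],
  ],
)

```text
time: 9.93
tool_pos: [0.5177, 0.1767, 0.1936]
tcp_rot: [2.342, 2.093, -0.001]
wrist_force: [-0.2, 0.6, 0.1]
width: 1.003
grip_force: 0.0
```

```bash
python3 -c "
from h import *
go(.5213,.1773,.095,1.459)"
```

```text
t 9.93 pos [0.518 0.177 0.194] w 1.003 units [0.035 0.117 3.285] turn [-0.004  0.007 -0.002] F [-0.206  0.638  0.057] grip 0.0
```

Emit:
jog_arm(
  increments=[
    [[0.03,0.12,0.8,0,0,0,1],[0,0,0.8,0,0,0,1],[0,0,0.8,0,0,0,1],[0,0,0.6,0,0,0,1],[0,0,0.28,0,0,0,1]],
  ],
)

```text
time: 10.35
tool_pos: [0.52, 0.1761, 0.0927]
tcp_rot: [-2.343, -2.091, 0.007]
wrist_force: [-0.3, 0.3, -1.1]
width: 0.997
grip_force: 0.0
```

Emit:
jog_arm(
  increments=[
    [[0,0,0,0,0,0,1],[0,0,0,0,0,0,-1],[0,0,0,0,0,0,-1],[0,0,0,0,0,0,-1],[0,0,0,0,0,0,-1]],
  ],
)

```text
time: 10.77
tool_pos: [0.5226, 0.1784, 0.0972]
tcp_rot: [2.341, 2.093, 0.004]
wrist_force: [-1.2, -2.0, 2.7]
width: 0.501
grip_force: 35.1
```

Emit:
jog_arm(
  increments=[
    [[0,0,0,0,0,0,-1],[0,0,0,0,0,0,-1],[0,0,0,0,0,0,-1],[0,0,0,0,0,0,-1],[0,0,0,0,0,0,-1]],
  ],
)

```text
time: 11.18
tool_pos: [0.5226, 0.1784, 0.0971]
tcp_rot: [2.34, 2.093, 0.004]
wrist_force: [-1.1, -0.6, 5.6]
width: 0.501
grip_force: 35.1
```

Emit:
jog_arm(
  increments=[
    [[0,0,-0.3,0,0,0,-1],[0,0,-0.7,0,0,0,-1],[0,0,-0.9,0,0,0,-1],[0,0,-0.9,0,0,0,-1],[0,0,-0.9,0,0,0,-1]],
  ],
)

```text
time: 11.6
tool_pos: [0.5209, 0.1782, 0.2078]
tcp_rot: [-2.341, -2.094, 0.001]
wrist_force: [1.0, -1.0, -0.7]
width: 0.502
grip_force: 35.7
```

```bash
python3 -c "
from h import *
go(.563,-.1637,.2,1.587)"
```

```text
t 11.6 pos [0.521 0.178 0.208] w 0.502 units [-11.169   2.663   0.259] turn [-0.005  0.001 -1.219] F [ 0.97  -1.04  -0.671] grip 35.6569629907608
```

Emit:
jog_arm(
  increments=[
    [[0,0,0,0,0,-0.6,-1],[0,0,0,0,0,-0.62,-1],[-0.5,0.05,0,0,0,0,-1],[-0.8,0.1,0,0,0,0,-1],[-1,0.1,0,0,0,0,-1]],
  ],
)

```text
time: 12.02
tool_pos: [0.5299, 0.1099, 0.2071]
tcp_rot: [2.2, 2.242, 0.002]
wrist_force: [0.3, 0.0, -0.2]
width: 0.503
grip_force: 35.7
```

Emit:
jog_arm(
  increments=[
    [[-1,0.1,0,0,0,0,-1],[-1,0.1,0,0,0,0,-1],[-1,0.1,0,0,0,0,-1],[-1,0.1,0,0,0,0,-1],[-1,0.1,0,0,0,0,-1]],
  ],
)

```text
time: 12.43
tool_pos: [0.5472, -0.0417, 0.207]
tcp_rot: [2.203, 2.239, 0.001]
wrist_force: [1.4, -0.7, -0.5]
width: 0.508
grip_force: 35.7
```

Emit:
jog_arm(
  increments=[
    [[-1,0.1,0,0,0,0,-1],[-1,0.1,0,0,0,0,-1],[-1,0.1,0,0,0,0,-1],[-0.7,0.1,0,0,0,0,-1],[-0.42,0.07,0,0,0,0,-1]],
  ],
)

```text
time: 12.85
tool_pos: [0.5636, -0.1661, 0.207]
tcp_rot: [2.205, 2.237, -0.0]
wrist_force: [-0.2, -1.3, -0.0]
width: 0.505
grip_force: 35.7
```

Emit:
jog_arm(
  increments=[
    [[0,0,0.2,0,0,0,-1],[0,0,0.2,0,0,0,-1],[0,0,0,0,0,0,-1],[0,0,0,0,0,0,-1],[0,0,0,0,0,0,-1]],
  ],
)

```text
time: 13.27
tool_pos: [0.5632, -0.1624, 0.1939]
tcp_rot: [-2.201, -2.24, 0.0]
wrist_force: [-0.5, 0.8, -0.4]
width: 0.505
grip_force: 35.7
```

```bash
python3 -c "
from h import *
go(.563,-.1637,.0955,1.587)"
```

```text
t 13.27 pos [ 0.563 -0.162  0.194] w 0.505 units [-0.046 -0.004  3.281] turn [-0.009 -0.006  0.015] F [-0.51   0.761 -0.421] grip 35.67302405834198
```

Emit:
jog_arm(
  increments=[
    [[-0.05,0,0.7,0,0,0,-1],[0,0,0.9,0,0,0,-1],[0,0,0.8,0,0,0,-1],[0,0,0.6,0,0,0,-1],[0,0,0.25,0,0,0,-1]],
  ],
)

```text
time: 13.68
tool_pos: [0.5614, -0.1637, 0.0946]
tcp_rot: [-2.198, -2.237, 0.004]
wrist_force: [-19.6, 4.1, 58.1]
width: 0.509
grip_force: 38.9
```

Emit:
jog_arm(
  increments=[
    [[0,0,0,0,0,0,-1],[0,0,0,0,0,0,-1],[0,0,0,0,0,0,-1],[0,0,0,0,0,0,-1],[0,0,0,0,0,0,-1]],
  ],
)

```text
time: 14.1
tool_pos: [0.564, -0.1653, 0.0976]
tcp_rot: [2.202, 2.239, 0.001]
wrist_force: [0.4, 0.2, 0.2]
width: 0.504
grip_force: 36.1
```

```bash
python3 -c "
from h import *
go(.563,-.1637,.0955,1.587)"
```

```text
t 14.1 pos [ 0.564 -0.165  0.098] w 0.504 units [ 0.053 -0.033  0.07 ] turn [0.012 0.004 0.001] F [0.417 0.157 0.215] grip 36.145981550216675
```

Emit:
jog_arm(
  increments=[
    [[0,0,0.03,0,0,0,-1],[0,0,0.03,0,0,0,-1],[0,0,0.03,0,0,0,-1],[0,0,0,0,0,0,-1],[0,0,0,0,0,0,-1]],
  ],
)

```text
time: 14.52
tool_pos: [0.5638, -0.1654, 0.0949]
tcp_rot: [2.203, 2.239, 0.0]
wrist_force: [-1.5, -0.5, 5.2]
width: 0.507
grip_force: 36.3
```

```bash
python3 -c "
from h import *
go(.563,-.1637,.0955,1.587)
p,d=viewer.read_camera('wrist');cv2.imwrite('pics/w6.png',p)"
```

```text
t 14.52 pos [ 0.564 -0.165  0.095] w 0.507 units [ 0.059 -0.025 -0.019] turn [ 0.004  0.002 -0.002] F [-1.478 -0.451  5.157] grip 36.31616950035095
```

View pics/w6.png

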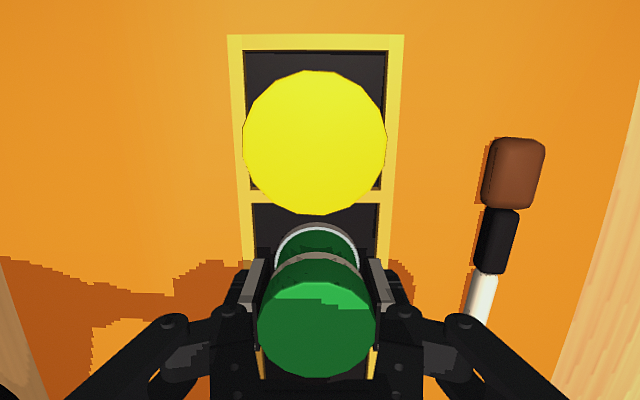

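The green pot sits in compartment 2 at about (317,300), touching the floor with 5 N. Yellow is upright at (315,142). I'll release and go for blue.

Emit:
jog_arm(
  increments=[
    [[0,0,0,0,0,0,0.2],[0,0,0,0,0,0,0.4],[0,0,0,0,0,0,1],[0,0,0,0,0,0,1],[0,0,0,0,0,0,1]],
  ],
)

```text
time: 14.98
tool_pos: [0.5634, -0.1652, 0.0939]
tcp_rot: [-2.203, -2.239, 0.0]
wrist_force: [-0.8, 0.1, 0.2]
width: 1.004
grip_force: 0.0
```

Emit:
jog_arm(
  increments=[
    [[0,0,0,0,0,0,1],[0,0,0,0,0,0,1],[0,0,0,0,0,0,1],[0,0,-0.3,0,0,0,1],[0,0,-0.6,0,0,0,1]],
  ],
)

```text
time: 15.4
tool_pos: [0.5616, -0.1647, 0.1193]
tcp_rot: [-2.2, -2.236, 0.004]
wrist_force: [-0.3, -0.8, 0.3]
width: 1.003
grip_force: 0.0
```

Emit:
jog_arm(
  increments=[
    [[0,0,-0.8,0,0,0,1],[0,0,-0.9,0,0,0,1],[0,0,-0.9,0,0,0,1],[0,0,0,0,0,0.6,1],[0,0,0,0,0,0.62,1]],
  ],
)

```text
time: 15.82
tool_pos: [0.5654, -0.1659, 0.2032]
tcp_rot: [2.341, 2.087, 0.005]
wrist_force: [-0.1, -0.4, -0.3]
width: 1.003
grip_force: 0.0
```

```bash
python3 -c "
from h import *
go(.530,.2415,.2,1.459)"
```

```text
t 15.82 pos [ 0.565 -0.166  0.203] w 1.003 units [13.357 -2.723  0.071] turn [ 0.061  0.013 -0.026] F [-0.078 -0.403 -0.336] grip 0.0
```

Emit:
jog_arm(
  increments=[
    [[1,-0.2,0,0,0,0,1],[1,-0.2,0,0,0,0,1],[1,-0.2,0,0,0,0,1],[1,-0.2,0,0,0,0,1],[1,-0.2,0,0,0,0,1]],
  ],
)

```text
time: 16.23
tool_pos: [0.5502, -0.0117, 0.2001]
tcp_rot: [2.342, 2.093, 0.001]
wrist_force: [-0.6, -0.3, -1.1]
width: 1.0
grip_force: 0.0
```

Emit:
jog_arm(
  increments=[
    [[1,-0.2,0,0,0,0,1],[1,-0.2,0,0,0,0,1],[1,-0.2,0,0,0,0,1],[1,-0.2,0,0,0,0,1],[1,-0.2,0,0,0,0,1]],
  ],
)

```text
time: 16.65
tool_pos: [0.5371, 0.141, 0.2001]
tcp_rot: [2.342, 2.094, 0.001]
wrist_force: [0.4, -0.1, 0.3]
width: 1.002
grip_force: 0.0
```

Emit:
jog_arm(
  increments=[
    [[1,-0.2,0,0,0,0,1],[1,-0.2,0,0,0,0,1],[0.8,-0.2,0,0,0,0,1],[0.5,-0.1,0,0,0,0,1],[0,0,0,0,0,0,1]],
  ],
)

```text
time: 17.07
tool_pos: [0.5272, 0.2433, 0.2002]
tcp_rot: [-2.338, -2.097, -0.003]
wrist_force: [-0.6, -0.6, 0.4]
width: 0.999
grip_force: 0.0
```

Emit:
jog_arm(
  increments=[
    [[0,0,0,0,0,0,1],[0,0,0,0,0,0,1],[0,0,0,0,0,0,1],[0,0,0,0,0,0,1],[0,0,0,0,0,0,1]],
  ],
)

```text
time: 17.48
tool_pos: [0.5277, 0.2393, 0.1992]
tcp_rot: [2.343, 2.092, -0.0]
wrist_force: [0.3, -0.3, -0.1]
width: 0.999
grip_force: 0.0
```

```bash
python3 -c "
from h import *
go(.530,.2415,.095,1.459)"
```

```text
t 17.48 pos [0.528 0.239 0.199] w 0.999 units [0.083 0.069 3.474] turn [-0.     0.001 -0.012] F [ 0.253 -0.259 -0.056] grip 0.0
```

Emit:
jog_arm(
  increments=[
    [[0.08,0.07,0.8,0,0,0,1],[0,0,0.9,0,0,0,1],[0,0,0.8,0,0,0,1],[0,0,0.6,0,0,0,1],[0,0,0.37,0,0,0,1]],
  ],
)

```text
time: 17.9
tool_pos: [0.5285, 0.2412, 0.0925]
tcp_rot: [-2.342, -2.092, 0.006]
wrist_force: [-0.4, 0.7, 0.9]
width: 1.001
grip_force: 0.0
```

Emit:
jog_arm(
  increments=[
    [[0,0,0,0,0,0,1],[0,0,0,0,0,0,-1],[0,0,0,0,0,0,-1],[0,0,0,0,0,0,-1],[0,0,0,0,0,0,-1]],
  ],
)

```text
time: 18.32
tool_pos: [0.531, 0.2429, 0.097]
tcp_rot: [2.341, 2.093, 0.005]
wrist_force: [-0.5, -0.2, 1.7]
width: 0.505
grip_force: 35.1
```

Emit:
jog_arm(
  increments=[
    [[0,0,0,0,0,0,-1],[0,0,0,0,0,0,-1],[0,0,0,0,0,0,-1],[0,0,0,0,0,0,-1],[0,0,0,0,0,0,-1]],
  ],
)

```text
time: 18.73
tool_pos: [0.531, 0.2429, 0.0969]
tcp_rot: [2.341, 2.093, 0.005]
wrist_force: [-0.6, -0.6, 6.7]
width: 0.505
grip_force: 35.2
```

Emit:
jog_arm(
  increments=[
    [[0,0,-0.3,0,0,0,-1],[0,0,-0.7,0,0,0,-1],[0,0,-0.9,0,0,0,-1],[0,0,-0.9,0,0,0,-1],[0,0,-0.7,0,0,0,-1]],
  ],
)

```text
time: 19.15
tool_pos: [0.5301, 0.2425, 0.2025]
tcp_rot: [2.341, 2.094, 0.002]
wrist_force: [0.1, 0.7, -0.7]
width: 0.507
grip_force: 35.8
```

Emit:
jog_arm(
  increments=[
    [[0,0,0,0,0,-0.6,-1],[0,0,0,0,0,-0.62,-1],[0,0,0,0,0,0,-1],[0,0,0,0,0,0,-1],[0,0,0,0,0,0,-1]],
  ],
)

```text
time: 19.57
tool_pos: [0.5294, 0.2422, 0.1998]
tcp_rot: [-2.205, -2.237, 0.001]
wrist_force: [-0.7, -0.2, -1.0]
width: 0.503
grip_force: 35.8
```

```bash
python3 -c "
from h import *
go(.564,-.2297,.2,1.587)"
```

```text
t 19.57 pos [0.529 0.242 0.2  ] w 0.503 units [-15.746   0.923  -0.003] turn [-0.008  0.003 -0.016] F [-0.73  -0.185 -1.039] grip 35.76168179512024
```

Emit:
jog_arm(
  increments=[
    [[-0.5,0.03,0,0,0,0,-1],[-0.8,0.05,0,0,0,0,-1],[-1,0.06,0,0,0,0,-1],[-1,0.06,0,0,0,0,-1],[-1,0.06,0,0,0,0,-1]],
  ],
)

```text
time: 19.98
tool_pos: [0.5392, 0.1117, 0.1996]
tcp_rot: [-2.203, -2.239, 0.002]
wrist_force: [-0.1, -0.8, -0.3]
width: 0.503
grip_force: 35.8
```

Emit:
jog_arm(
  increments=[
    [[-1,0.06,0,0,0,0,-1],[-1,0.06,0,0,0,0,-1],[-1,0.06,0,0,0,0,-1],[-1,0.06,0,0,0,0,-1],[-1,0.06,0,0,0,0,-1]],
  ],
)

```text
time: 20.4
tool_pos: [0.5505, -0.0385, 0.1997]
tcp_rot: [-2.204, -2.238, 0.001]
wrist_force: [0.7, 0.5, -0.8]
width: 0.503
grip_force: 35.8
```

Emit:
jog_arm(
  increments=[
    [[-1,0.06,0,0,0,0,-1],[-1,0.06,0,0,0,0,-1],[-1,0.06,0,0,0,0,-1],[-1,0.06,0,0,0,0,-1],[-1,0.06,0,0,0,0,-1]],
  ],
)

```text
time: 20.82
tool_pos: [0.5616, -0.1883, 0.1996]
tcp_rot: [-2.204, -2.237, 0.001]
wrist_force: [0.9, -0.6, -1.3]
width: 0.505
grip_force: 35.8
```

Emit:
jog_arm(
  increments=[
    [[-0.45,0.03,0,0,0,0,-1],[0,0,0,0,0,0,-1],[0,0,0,0,0,0,-1],[0,0,0,0,0,0,-1],[0,0,0,0,0,0,-1]],
  ],
)

```text
time: 21.23
tool_pos: [0.5633, -0.1984, 0.1997]
tcp_rot: [-2.202, -2.239, 0.0]
wrist_force: [0.4, 0.2, -0.8]
width: 0.503
grip_force: 35.7
```

```bash
python3 -c "
from h import *
go(.564,-.2297,.0955,1.587)"
```

```text
t 21.23 pos [ 0.563 -0.198  0.2  ] w 0.503 units [-1.047  0.008  3.473] turn [-0.008 -0.007  0.008] F [ 0.393  0.165 -0.842] grip 35.74662387371063
```

Emit:
jog_arm(
  increments=[
    [[-0.5,0,0,0,0,0,-1],[-0.55,0,0.5,0,0,0,-1],[0,0,0.8,0,0,0,-1],[0,0,0.8,0,0,0,-1],[0,0,0.7,0,0,0,-1]],
  ],
)

```text
time: 21.65
tool_pos: [0.5642, -0.2311, 0.1152]
tcp_rot: [2.202, 2.24, -0.0]
wrist_force: [-1.0, -0.6, -1.0]
width: 0.505
grip_force: 35.8
```

Emit:
jog_arm(
  increments=[
    [[0,0,0.35,0,0,0,-1],[0,0,0.1,0,0,0,-1],[0,0,0,0,0,0,-1],[0,0,0,0,0,0,-1],[0,0,0,0,0,0,-1]],
  ],
)

```text
time: 22.07
tool_pos: [0.5655, -0.2316, 0.1044]
tcp_rot: [2.201, 2.238, 0.002]
wrist_force: [-0.4, 0.9, -0.1]
width: 0.502
grip_force: 35.8
```

```bash
python3 -c "
from h import *
go(.564,-.2297,.0945,1.587)"
```

```text
t 22.07 pos [ 0.565 -0.232  0.104] w 0.502 units [ 0.063 -0.05   0.331] turn [0.028 0.014 0.003] F [-0.376  0.89  -0.109] grip 35.76215207576752
```

Emit:
jog_arm(
  increments=[
    [[0.06,-0.05,0.07,0,0,0,-1],[0,0,0.07,0,0,0,-1],[0,0,0.07,0,0,0,-1],[0,0,0.05,0,0,0,-1],[0,0,0.04,0,0,0,-1]],
  ],
)

```text
time: 22.48
tool_pos: [0.5628, -0.2296, 0.0949]
tcp_rot: [2.203, 2.239, -0.0]
wrist_force: [-5.6, 1.5, 16.1]
width: 0.505
grip_force: 36.5
```

Emit:
jog_arm(
  increments=[
    [[0,0,0.02,0,0,0,-1],[0,0,0,0,0,0,-1],[0,0,0,0,0,0,-1],[0,0,0,0,0,0,-1],[0,0,0,0,0,0,-1]],
  ],
)

```text
time: 22.9
tool_pos: [0.5627, -0.2295, 0.095]
tcp_rot: [2.203, 2.239, -0.0]
wrist_force: [-4.7, 2.2, 11.4]
width: 0.505
grip_force: 36.3
```

On the floor with light contact. I'll release, rise, and return for red.

Emit:
jog_arm(
  increments=[
    [[0,0,0,0,0,0,0.2],[0,0,0,0,0,0,0.4],[0,0,0,0,0,0,1],[0,0,0,0,0,0,1],[0,0,0,0,0,0,1]],
  ],
)

```text
time: 23.32
tool_pos: [0.5625, -0.2293, 0.0926]
tcp_rot: [-2.203, -2.239, 0.0]
wrist_force: [-0.2, -0.0, -0.3]
width: 1.003
grip_force: 0.0
```

Emit:
jog_arm(
  increments=[
    [[0,0,0,0,0,0,1],[0,0,0,0,0,0,1],[0,0,0,0,0,0,1],[0,0,-0.3,0,0,0,1],[0,0,-0.6,0,0,0,1]],
  ],
)

```text
time: 23.73
tool_pos: [0.5608, -0.2285, 0.118]
tcp_rot: [-2.2, -2.236, 0.003]
wrist_force: [-0.2, -0.1, 0.7]
width: 0.999
grip_force: 0.0
```

Emit:
jog_arm(
  increments=[
    [[0,0,-0.8,0,0,0,1],[0,0,-0.9,0,0,0,1],[0,0,-0.9,0,0,0,1],[0,0,0,0,0,0.6,1],[0,0,0,0,0,0.62,1]],
  ],
)

```text
time: 24.15
tool_pos: [0.5644, -0.2301, 0.2021]
tcp_rot: [2.341, 2.087, 0.004]
wrist_force: [-0.4, 0.3, -0.1]
width: 1.003
grip_force: 0.0
```

Emit:
jog_arm(
  increments=[
    [[1,-0.18,0,0,0,0,1],[1,-0.18,0,0,0,0,1],[1,-0.18,0,0,0,0,1],[1,-0.18,0,0,0,0,1],[1,-0.18,0,0,0,0,1]],
  ],
)

```text
time: 24.57
tool_pos: [0.5524, -0.0761, 0.1988]
tcp_rot: [2.342, 2.093, 0.001]
wrist_force: [0.4, -0.7, 0.0]
width: 1.0
grip_force: 0.0
```

```bash
python3 -c "
from h import *
go(.5375,.307,.2,1.459)
p,d=viewer.read_camera('top');cv2.imwrite('pics/t7.png',cv2.resize(p[130:310,140:500],None,fx=2.2,fy=2.2))"
```

```text
t 24.57 pos [ 0.552 -0.076  0.199] w 1.0 units [12.633 -1.921 -0.04 ] turn [ 0.009 -0.    -0.004] F [ 0.398 -0.664  0.044] grip 0.0
```

View pics/t7.png

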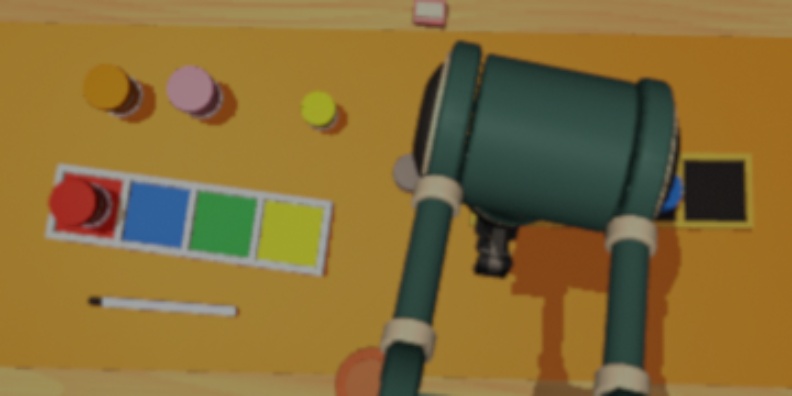

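Only red is left in the rack, at (76,203) in the crop, and the right caddy compartment is free.

Emit:
jog_arm(
  increments=[
    [[1,-0.15,0,0,0,0,1],[1,-0.15,0,0,0,0,1],[1,-0.15,0,0,0,0,1],[1,-0.15,0,0,0,0,1],[1,-0.15,0,0,0,0,1]],
  ],
)

```text
time: 25.03
tool_pos: [0.5468, 0.0756, 0.1989]
tcp_rot: [2.342, 2.093, 0.001]
wrist_force: [0.8, 0.6, -0.4]
width: 0.998
grip_force: 0.0
```

Emit:
jog_arm(
  increments=[
    [[1,-0.15,0,0,0,0,1],[1,-0.15,0,0,0,0,1],[1,-0.15,0,0,0,0,1],[1,-0.15,0,0,0,0,1],[1,-0.15,0,0,0,0,1]],
  ],
)

```text
time: 25.45
tool_pos: [0.5412, 0.2273, 0.1988]
tcp_rot: [2.341, 2.094, 0.001]
wrist_force: [-0.3, 0.2, -0.1]
width: 0.999
grip_force: 0.0
```

Emit:
jog_arm(
  increments=[
    [[1,-0.15,0,0,0,0,1],[0.8,-0.12,0,0,0,0,1],[0.4,-0.1,0,0,0,0,1],[0,0,0,0,0,0,1],[0,0,0,0,0,0,1]],
  ],
)

```text
time: 25.87
tool_pos: [0.5374, 0.2925, 0.1981]
tcp_rot: [2.34, 2.095, -0.001]
wrist_force: [0.5, 0.1, -0.4]
width: 0.998
grip_force: 0.0
```

Emit:
jog_arm(
  increments=[
    [[0,0,0,0,0,0,1],[0,0,0,0,0,0,1],[0,0,0,0,0,0,1],[0,0,0,0,0,0,1],[0,0,0,0,0,0,1]],
  ],
)

```text
time: 26.28
tool_pos: [0.5377, 0.2919, 0.198]
tcp_rot: [2.343, 2.093, -0.0]
wrist_force: [-0.3, 0.1, -0.2]
width: 0.998
grip_force: 0.0
```

```bash
python3 -c "
from h import *
go(.5375,.307,.095,1.459)"
```

```text
t 26.28 pos [0.538 0.292 0.198] w 0.998 units [ 0.5   -0.063  3.433] turn [-0.001  0.001 -0.009] F [-0.272  0.064 -0.17 ] grip 0.0
```

Emit:
jog_arm(
  increments=[
    [[0.5,-0.06,0.5,0,0,0,1],[0,0,0.9,0,0,0,1],[0,0,0.9,0,0,0,1],[0,0,0.75,0,0,0,1],[0,0,0.38,0,0,0,1]],
  ],
)

```text
time: 26.7
tool_pos: [0.5357, 0.3066, 0.0918]
tcp_rot: [-2.341, -2.093, 0.008]
wrist_force: [-1.2, -0.2, -0.8]
width: 1.001
grip_force: 0.0
```

Emit:
jog_arm(
  increments=[
    [[0,0,0,0,0,0,1],[0,0,0,0,0,0,1],[0,0,0,0,0,0,-1],[0,0,0,0,0,0,-1],[0,0,0,0,0,0,-1]],
  ],
)

```text
time: 27.12
tool_pos: [0.5386, 0.3084, 0.097]
tcp_rot: [2.341, 2.093, 0.005]
wrist_force: [-0.5, 0.1, -0.6]
width: 0.61
grip_force: 0.0
```

Emit:
jog_arm(
  increments=[
    [[0,0,0,0,0,0,-1],[0,0,0,0,0,0,-1],[0,0,0,0,0,0,-1],[0,0,0,0,0,0,-1],[0,0,0,0,0,0,-1]],
  ],
)

```text
time: 27.53
tool_pos: [0.5384, 0.3084, 0.0969]
tcp_rot: [2.341, 2.094, 0.004]
wrist_force: [-1.3, -0.4, 6.9]
width: 0.508
grip_force: 35.0
```

Emit:
jog_arm(
  increments=[
    [[0,0,-0.3,0,0,0,-1],[0,0,-0.7,0,0,0,-1],[0,0,-0.9,0,0,0,-1],[0,0,-0.9,0,0,0,-1],[0,0,-0.7,0,0,0,-1]],
  ],
)

```text
time: 27.95
tool_pos: [0.5376, 0.3079, 0.2024]
tcp_rot: [2.342, 2.094, 0.002]
wrist_force: [0.4, 0.6, 0.6]
width: 0.502
grip_force: 35.7
```

Emit:
jog_arm(
  increments=[
    [[0,0,0,0,0,-0.6,-1],[0,0,0,0,0,-0.62,-1],[0,0,0,0,0,0,-1],[0,0,0,0,0,0,-1],[0,0,0,0,0,0,-1]],
  ],
)

```text
time: 28.37
tool_pos: [0.537, 0.3076, 0.1997]
tcp_rot: [-2.205, -2.237, 0.002]
wrist_force: [-0.5, 0.3, -0.6]
width: 0.502
grip_force: 35.7
```

```bash
python3 -c "
from h import *
go(.565,-.2957,.2,1.587)"
```

```text
t 28.37 pos [0.537 0.308 0.2  ] w 0.502 units [-20.122   0.64   -0.003] turn [-0.009  0.004 -0.016] F [-0.479  0.324 -0.63 ] grip 35.67471206188202
```

Emit:
jog_arm(
  increments=[
    [[-0.5,0.03,0,0,0,0,-1],[-0.8,0.03,0,0,0,0,-1],[-1,0.03,0,0,0,0,-1],[-1,0.03,0,0,0,0,-1],[-1,0.03,0,0,0,0,-1]],
  ],
)

```text
time: 28.78
tool_pos: [0.5435, 0.1771, 0.1995]
tcp_rot: [-2.203, -2.239, 0.002]
wrist_force: [1.0, -0.9, -0.7]
width: 0.504
grip_force: 35.7
```

Emit:
jog_arm(
  increments=[
    [[-1,0.03,0,0,0,0,-1],[-1,0.03,0,0,0,0,-1],[-1,0.03,0,0,0,0,-1],[-1,0.03,0,0,0,0,-1],[-1,0.03,0,0,0,0,-1]],
  ],
)

```text
time: 29.2
tool_pos: [0.5502, 0.0268, 0.1997]
tcp_rot: [-2.204, -2.238, 0.001]
wrist_force: [0.2, 0.2, -1.2]
width: 0.504
grip_force: 35.7
```

Emit:
jog_arm(
  increments=[
    [[-1,0.03,0,0,0,0,-1],[-1,0.03,0,0,0,0,-1],[-1,0.03,0,0,0,0,-1],[-1,0.03,0,0,0,0,-1],[-1,0.03,0,0,0,0,-1]],
  ],
)

```text
time: 29.62
tool_pos: [0.5569, -0.123, 0.1997]
tcp_rot: [-2.204, -2.237, 0.001]
wrist_force: [0.6, -0.0, -0.4]
width: 0.505
grip_force: 35.7
```

Emit:
jog_arm(
  increments=[
    [[-1,0.03,0,0,0,0,-1],[-1,0.03,0,0,0,0,-1],[-1,0.03,0,0,0,0,-1],[-1,0.03,0,0,0,0,-1],[-1,0.03,0,0,0,0,-1]],
  ],
)

```text
time: 30.03
tool_pos: [0.5637, -0.2728, 0.1996]
tcp_rot: [-2.204, -2.237, 0.001]
wrist_force: [1.1, 0.6, -1.4]
width: 0.507
grip_force: 35.7
```

Emit:
jog_arm(
  increments=[
    [[-0.5,0.03,0,0,0,0,-1],[-0.32,0,0,0,0,0,-1],[0,0,0,0,0,0,-1],[0,0,0,0,0,0,-1],[0,0,0,0,0,0,-1]],
  ],
)

```text
time: 30.45
tool_pos: [0.5658, -0.2941, 0.1997]
tcp_rot: [-2.202, -2.239, -0.0]
wrist_force: [-0.2, -0.0, -0.1]
width: 0.503
grip_force: 35.7
```

```bash
python3 -c "
from h import *
go(.565,-.2957,.1035,1.587)"
```

```text
t 30.45 pos [ 0.566 -0.294  0.2  ] w 0.503 units [-0.058 -0.025  3.208] turn [-0.008 -0.011  0.005] F [-0.207 -0.047 -0.064] grip 35.66614866256714
```

Emit:
jog_arm(
  increments=[
    [[-0.05,-0.03,0.5,0,0,0,-1],[0,0,0.8,0,0,0,-1],[0,0,0.8,0,0,0,-1],[0,0,0.7,0,0,0,-1],[0,0,0.35,0,0,0,-1]],
  ],
)

```text
time: 30.87
tool_pos: [0.5636, -0.2942, 0.1025]
tcp_rot: [-2.198, -2.238, 0.002]
wrist_force: [0.1, 1.0, -0.5]
width: 0.502
grip_force: 35.7
```

Emit:
jog_arm(
  increments=[
    [[0,0,0.05,0,0,0,-1],[0,0,0,0,0,0,-1],[0,0,0,0,0,0,-1],[0,0,0,0,0,0,-1],[0,0,0,0,0,0,-1]],
  ],
)

```text
time: 31.28
tool_pos: [0.5663, -0.2974, 0.1059]
tcp_rot: [2.201, 2.237, 0.001]
wrist_force: [0.8, 0.4, -0.6]
width: 0.507
grip_force: 35.7
```

Emit:
jog_arm(
  increments=[
    [[0,0,0.07,0,0,0,-1],[0,0,0.07,0,0,0,-1],[0,0,0.06,0,0,0,-1],[0,0,0.04,0,0,0,-1],[0,0,0.03,0,0,0,-1]],
  ],
)

```text
time: 31.7
tool_pos: [0.5649, -0.2969, 0.0956]
tcp_rot: [-2.203, -2.239, 0.0]
wrist_force: [0.4, -0.2, -0.8]
width: 0.501
grip_force: 35.7
```

Emit:
jog_arm(
  increments=[
    [[0,0,0,0,0,0,-1],[0,0,0,0,0,0,-1],[0,0,0,0,0,0,-1],[0,0,0,0,0,0,-1],[0,0,0,0,0,0,-1]],
  ],
)

```text
time: 32.12
tool_pos: [0.5653, -0.297, 0.0961]
tcp_rot: [2.203, 2.239, 0.0]
wrist_force: [0.1, -0.0, 0.0]
width: 0.504
grip_force: 35.7
```

Emit:
jog_arm(
  increments=[
    [[0,0,0.03,0,0,0,-1],[0,0,0.02,0,0,0,-1],[0,0,0,0,0,0,-1],[0,0,0,0,0,0,-1],[0,0,0,0,0,0,-1]],
  ],
)

```text
time: 32.53
tool_pos: [0.5654, -0.2971, 0.095]
tcp_rot: [2.203, 2.239, 0.0]
wrist_force: [-1.3, -0.1, 4.1]
width: 0.508
grip_force: 35.8
```

Emit:
jog_arm(
  increments=[
    [[0,0,0,0,0,0,0.2],[0,0,0,0,0,0,0.4],[0,0,0,0,0,0,1],[0,0,0,0,0,0,1],[0,0,0,0,0,0,1]],
  ],
)

```text
time: 32.95
tool_pos: [0.5651, -0.2968, 0.0942]
tcp_rot: [-2.203, -2.239, 0.0]
wrist_force: [0.6, -1.1, 0.3]
width: 1.0
grip_force: 0.0
```

Emit:
jog_arm(
  increments=[
    [[0,0,0,0,0,0,1],[0,0,0,0,0,0,1],[0,0,0,0,0,0,1],[0,0,-0.3,0,0,0,1],[0,0,-0.6,0,0,0,1]],
  ],
)

```text
time: 33.37
tool_pos: [0.5634, -0.2959, 0.1194]
tcp_rot: [-2.2, -2.235, 0.002]
wrist_force: [-1.2, 0.1, -0.0]
width: 1.001
grip_force: 0.0
```

Emit:
jog_arm(
  increments=[
    [[0,0,-0.8,0,0,0,1],[0,0,-0.9,0,0,0,1],[0,0,-1,0,0,0,1],[0,0,-1,0,0,0,1],[0,0,-1,0,0,0,1]],
  ],
)

```text
time: 33.78
tool_pos: [0.565, -0.2968, 0.2647]
tcp_rot: [2.203, 2.239, 0.0]
wrist_force: [0.2, -1.0, 0.4]
width: 1.0
grip_force: 0.0
```

Emit:
jog_arm(
  increments=[
    [[-1,-1,0,0,0,0,1],[-1,-1,0,0,0,0,1],[-1,-1,0,0,0,0,1],[-1,-0.5,0,0,0,0,1],[0,0,0,0,0,0,1]],
  ],
)

```text
time: 34.2
tool_pos: [0.4606, -0.4217, 0.2638]
tcp_rot: [2.207, 2.232, -0.005]
wrist_force: [1.6, 0.0, 0.4]
width: 1.001
grip_force: 0.0
```

```bash
python3 -c "
from h import *
p,d=viewer.read_camera('scene');q,d=viewer.read_camera('top')
a=cv2.resize(p[110:250,150:360],(780,300*780//450));b=cv2.resize(q[180:250,330:500],(780,80))
a=cv2.resize(p[130:230,160:330],None,fx=3.5,fy=3,interpolation=cv2.INTER_CUBIC);b=cv2.resize(q[180:260,330:500],None,fx=3.5,fy=3.5,interpolation=cv2.INTER_CUBIC)
cv2.imwrite('pics/e8.png',cv2.convertScaleAbs(np.vstack([a,b]),alpha=1.4));print(read_state()['time'])"
```

```text
34.3
```

View pics/e8.png

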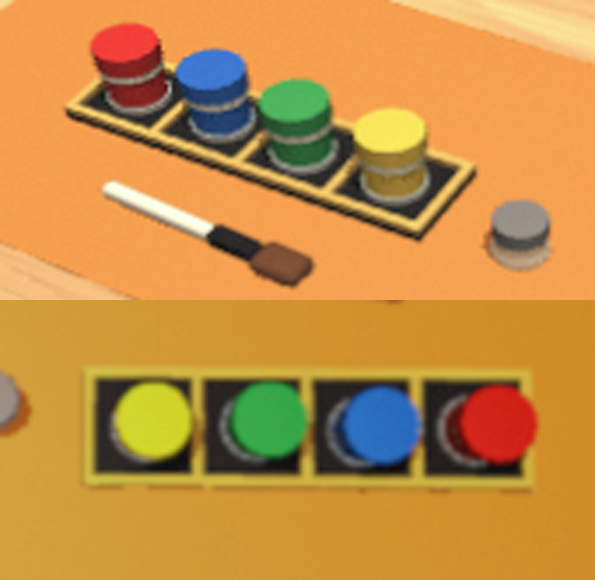

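All four pots stand upright in the caddy. In the top view (lower half) they run yellow, green, blue, red from left to right, at x of about 153, 268, 381 and 498.

```bash
python3 -c "
from workcell import bot
print(bot.finish_job())"
```

```text
the job is handed in; nothing more can be done
None
```

All four pots stand upright in the caddy in reverse order (yellow, green, blue, red from left to right as seen from the robot), and I handed the job in at about 34 s; the green pot touched down harder than meant (58 N at the wrist, limit 120 N) but stayed upright.

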